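# Seat a specimen carrier on the inspection stage and start the lamp

### The arm

A 7-joint arm with a two-finger parallel gripper is mounted at the origin on the work surface. World frame = base frame: x ahead of the robot, y to its left, z up, the work surface at z = 0. Lengths are in mm, angles in rad, forces in N, time in s.
With the tool pointing down it reaches from about 425 to 1025 mm from the base axis. Payload 9.4 kg.
Tool frame: the origin (TCP) lies midway between the tips of the shut fingers; the grasp point (between the pads) lies 19 mm behind it; z points along the fingers, y is the line along which they close (so a half turn about z gives the same grasp; the last joint's range is limited). The gripper opens to 85 mm and grips with 20 to 120 N. Pads are 22 mm wide; open, the fingers measure 114 mm over their backs; the gripper's body (76 mm by 85 mm) begins 54 mm behind the grasp point. The pads swing forward as they close: fully open they stand 13 mm farther back than shut.
Start: joints at [1.096, 0.599, -0.003, 1.599, 0.002, 0.943, -0.08], TCP at [280.849, -668.392, 231.275] pointing down, gripper open.
Joint ranges: [-2.57, 2.57], [-0.35, 1.97], [-1.29, 1.29], [0.11, 2.56], [-1.05, 4.19], [0.11, 1.86], [-2.63, 2.63]. Speed limits (rad/s): [2.22, 2.22, 3.01, 3.01, 3.14, 3.14, 3.14].

### API

Orientations are given as a unit quaternion [w, x, y, z].
In Python, from plant import env, eyes, workorder, models gives the robot as it stands.
- The arm moves only by the tool play_rows, never from a script. Its argument "rows" is a list that holds one entry, the list of rows, each a list of 7 numbers: the shift along the tool's x, y, z as a fraction of full scale, then the turn, a rotation vector about the tool's x, y, z as a fraction of full scale, then the opening, from 0 (shut) to 1 (fully open). In form: [[[x, y, z, ax, ay, az, fingers], ...]]. A call has exactly 8 rows; each row shifts and turns the commanded pose from where the row before left it, along the tool's axes as they then stand; what a row does not reach is not made up. Full scale, the value 1, is 5 cm for a shift and pi/2 rad for a turn. A row lasts 1/10 s, in which the tool goes at most 50 mm and 8.59 degrees, less where a joint would pass 70% of its speed; a pose out of reach is approached as far as the arm can. A call with a number of a shift or a turn outside -1 to 1 is refused whole. A call with a gripper value outside its range is refused whole. The fingers move at their own pace and stop on an object; "force" is the grip in N (left out, the last holds). Time passes only in rows, so rows that do not move let the fingers close, or fill a call up. It gives the time, the measured TCP pose, the force, the opening and the grip force at its end, in the units of the state.
- env.observe(): the state, without advancing time (a new reading comes with each control period).
- eyes.grab_frame(name): name is "scene" or "top" or "wrist"; returns a dict with "img" (400x640x3 uint8, red, green, blue), "K" (3x3 intrinsics, pixels), "extrinsics" (4x4, takes a point from world to camera coordinates). Camera axes: x right, y down, z forward; pixel columns grow to the right and rows downward; lengths in mm; the calibration is good to about 2 mm. A picture is of the moment at which its call begins. There is no depth.
- workorder.hand_in(): hands the job in; it is judged then, once.
Trained networks look in a picture, given as the dict that the camera call returned (one of the last four; its "shot" number tells which), for a name from the list of things; names that differ only in an ending like _2 or _b are one class to them, and where a whole thing is asked for, a point or a joint stands for the part that bears it (a point fixed in the world has none). Each returns a list of dicts, best first, with "confidence" (0 to 1); they miss things now and then, are a little off and sometimes report something else, mostly with a low value. They report only what shows in the picture. A call takes as long as a camera call. They do not tell look-alikes from the thing itself.
- models.spot_in(name, picture): "point" ([x, y, z] in mm, in world coordinates, good to about 4 mm: the middle of the surface that is visible of it).
The state is a dict: "time": time; "qpos": joint angles; "qd": joint speeds; "tau": joint torques, N m; "ee_pos": TCP position; "orientation": TCP orientation; "contact_force": force on the tool from outside, world axes, zero at the start; "ft_torque": the same for the moment, N m; "grip_width": finger opening in mm; "gripper_force": force on a finger pad.
Only numpy, scipy, OpenCV 4.12 (cv2) and the standard library are available. Lean on these libraries where they do the work, as an engineer would, in place of code of your own. Each camera call takes 0.05 s, during which the arm holds its last target. There are 200 camera calls.

### The job

Pick the blue specimen carrier up off the bench, lay it face up on the black inspection stage without dropping it, and slide it fully home into the corner, its long edge flush against the long rail and its end flush against the short rail. Once you have let go of it there, twist the yellow spring-return knob on the grey lamp box clockwise to its stop and let it spring back, with the carrier staying home. Leave the other carriers and everything else on the bench where they are.

Things in the scene. Friction and masses are not known exactly. Their poses are not given: they have to be found in the camera images.
- blue_carrier: blue rigid plate, 110 x 50 x 6 mm (x, y, z), 40 to 85 g, three white round wells in a row on its upper face, lying flat on the bench. Origin at the centre of its underside, x along its length, z up out of the face with the wells. Either end may go first
- orange_carrier: orange plate like the blue one (110 x 50 x 6 mm), lying flat on the bench; to be left alone. Origin at the centre of its underside, x along its length
- white_carrier: white plate like the blue one (110 x 50 x 6 mm), lying flat on the bench; to be left alone. Origin at the centre of its underside, x along its length
- stage: fixed black block, 190 x 150 mm (x, y), flat top 25 mm above the bench; origin at the centre of its underside. Two aluminium rails 10 mm thick stand 10 mm above the top: the long rail, 190 mm, along the +y edge (inner face at y = 65 mm), the short rail, 110 mm, along the +x edge next to it (y -45 to 65 mm, inner face at x = 85 mm). The -x and -y sides are open
- rail_corner (a point): point on the stage's top (25 mm above the bench) where the inner faces of the two rails meet; axes as the stage's. A carrier fully home has its centre at x = -55 mm, y = -25 mm, z = 0 from this point, its length along x
- lamp_box: fixed grey lamp box, 150 x 130 mm (x, y), top 70 mm above the bench; origin at the centre of its underside. The knob stands on its top, its axis at x = -30 mm, y = 0
- lamp_knob (a joint): turn of the yellow knob in rad: 0 at rest, grows clockwise seen from above, stop at 1.2 (69 degrees); a spring (0.05 N m at rest, 0.19 N m at the stop) brings it back to 0 when released
- knob_grip (a point): on the knob's vertical axis, 96 mm above the bench, at the height to grip: the knob is an upright yellow bar 56 mm long (this point's x), 16 mm wide (its y), reaching from 80 to 108 mm above the bench, on a black disc of 60 mm diameter (72 to 80 mm). The axes turn with the knob
- dish: open glass dish, 90 mm across, 16 mm high, on the bench; origin at the centre of its underside
- jar: closed amber jar with a white cap, 64 mm across, 85 mm high; origin at the centre of its underside
- flask: white bottle with a blue cap, 72 mm across, 170 mm high; origin at the centre of its underside
- driver: screwdriver with a red handle, lying on the bench along its x
- mug: blue mug, 80 mm across, 90 mm high, handle at its +y; origin at the centre of its underside
Not all that is in view belongs to the job. Several things look just like the stage: the one meant starts nearest to the robot's base. Of the things shaped like the blue_carrier, the blue one is meant.

How it is judged:
By the outcome, as a careful person would: the job done as asked, in the order asked, and still so for the second after the job is handed in, with the robot touching nothing.
It also fails if it takes over 67 s, if anything falls off the work surface, if the arm or the gripper's body presses on something with over 40 N, if the wrist force passes 120 N, or if a joint passes its speed limit or range.

## Working session

There is one attempt and no reset: what is moved stays moved. The work goes in short steps, Python scripts to look and compute and a tool call to move; the robot and the scene stay as the last step left them, time stands still between calls to the robot, and variables do not carry over. Pictures are saved under pics/ and viewed, at most 10 in all, crops included, and the job is handed in when it is done.

Besides the shell and the picture viewer there is one more tool, called as name(argument=value, ...) on one line, values as JSON. play_rows: Moves the arm, as the interface text tells. Its arguments: {"type":"object","properties":{"rows":{"type":"array"},"force":{"type":"number"}},"required":["rows"]}

```bash
mkdir -p pics; ls
python3 - <<'E'
from plant import env, eyes, workorder, models
import cv2, numpy as np
ims=[]
for n in ["scene","top"]:
    f=eyes.grab_frame(n); cv2.imwrite(f"pics/{n}0.png",f["img"][:,:,::-1])
    print(n,f["K"].tolist(),np.round(f["extrinsics"],4).tolist())
    for k in ["blue_carrier","stage","lamp_box","lamp_knob","knob_grip","rail_corner"]:
        try: print(k,[(np.round(d["point"]).tolist(),round(d["confidence"],2)) for d in models.spot_in(k,f)])
        except Exception as e: print(k,e)
s=env.observe(); print(s)
E
```

```text
pics
scene [[431.26266039146, 0.0, 320.17416476348546], [0.0, 431.26266039146, 203.78270533227595], [0.0, 0.0, 1.0]] [[0.2904, 0.9566, 0.0236, -230.7415], [0.5284, -0.1398, -0.8374, -252.0743], [-0.7978, 0.2557, -0.546, 2232.8711], [0.0, 0.0, 0.0, 1.0]]
blue_carrier [([412.0, -506.0, 7.0], 0.76), ([624.0, -308.0, 6.0], 0.49)]
stage [([780.0, -221.0, 87.0], 0.63), ([550.0, 252.0, 24.0], 0.58)]
lamp_box [([677.0, -21.0, 72.0], 0.81), ([424.0, -342.0, 6.0], 0.15)]
lamp_knob [([625.0, -23.0, 84.0], 0.73)]
knob_grip [([626.0, -25.0, 88.0], 0.57)]
rail_corner [([612.0, 587.0, 24.0], 0.69), ([736.0, 357.0, 61.0], 0.28)]
top [[409.5829163766694, 0.0, 309.46037896390465], [0.0, 409.5829163766694, 197.78205450459072], [0.0, 0.0, 1.0]] [[0.0059, -1.0, 0.0057, 30.1037], [-0.9951, -0.0064, -0.0982, 605.2773], [0.0983, -0.0051, -0.9951, 1288.0804], [0.0, 0.0, 0.0, 1.0]]
blue_carrier [([415.0, -509.0, 4.0], 0.92), ([616.0, -15.0, 80.0], 0.62), ([616.0, -305.0, 8.0], 0.59)]
stage [([598.0, 597.0, 26.0], 0.87), ([527.0, 252.0, 26.0], 0.84)]
lamp_box [([640.0, -11.0, 71.0], 0.92)]
lamp_knob [([614.0, -19.0, 84.0], 0.53)]
knob_grip []
rail_corner [([602.0, 600.0, 27.0], 0.78), ([529.0, 253.0, 25.0], 0.75)]
{'time': 0.7, 'qpos': array([ 1.09627453,  0.59925398, -0.00252041,  1.59944709,  0.00183675,
        0.94288067, -0.07978345]), 'qd': array([ 0.00133247,  0.00023258, -0.0002764 ,  0.00070942,  0.00115727,
       -0.00024089,  0.00131832]), 'tau': array([-7.59987870e-04, -7.75991464e+01,  1.56329378e+00, -2.58345115e+01,
        1.23874785e-02,  2.00743918e-03,  1.75515304e-06]), 'ee_pos': array([ 280.86060544, -668.36703657,  231.2908556 ]), 'orientation': array([ 1.52277168e-05,  9.80274780e-01,  1.97639457e-01, -2.93606260e-05]), 'contact_force': array([ 0.63795681,  0.7382303 , -0.71527374]), 'ft_torque': array([-0.041     , -0.05395221,  0.03790425]), 'gripper_force': 0.0, 'grip_width': 84.8332435639511}
```

View pics/scene0.png

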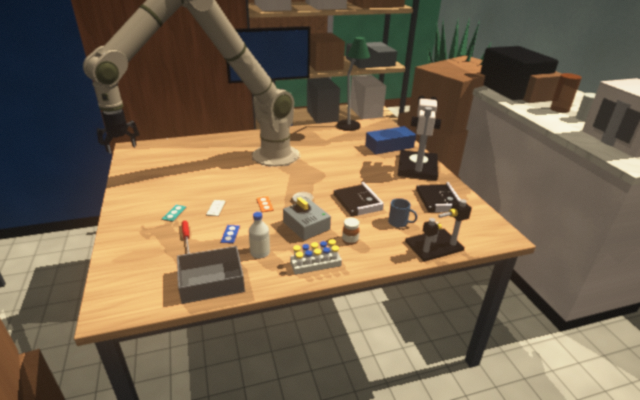

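View pics/top0.png

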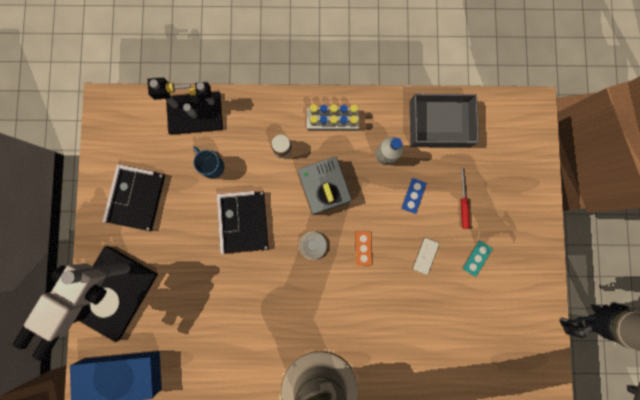

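```bash
cat > h.py <<'E'
import cv2, numpy as np
from plant import env, eyes, workorder, models
def w(f,uv,z):
    "pixels -> world at height z"
    uv=np.atleast_2d(np.array(uv,float)); E=f["extrinsics"]; R,t=E[:3,:3],E[:3,3]
    c=-R.T@t; d=(R.T@np.linalg.inv(f["K"])@np.c_[uv,np.ones(len(uv))].T).T
    return c+d*((z-c[2])/d[:,2])[:,None]
def px(f,P):
    P=np.atleast_2d(np.array(P,float)); E=f["extrinsics"]; q=(f["K"]@(E[:3,:3]@P.T+E[:3,3:])).T
    return q[:,:2]/q[:,2:]
def rectw(f,mask,z,near=None):
    "largest/nearest blob -> min area rect in world"
    n,l,s,c=cv2.connectedComponentsWithStats(mask.astype(np.uint8))
    ids=[i for i in range(1,n) if s[i,4]>60]
    i=min(ids,key=lambda i:np.hypot(*(c[i]-near))) if near is not None else max(ids,key=lambda i:s[i,4])
    cs,_=cv2.findContours((l==i).astype(np.uint8),cv2.RETR_EXTERNAL,cv2.CHAIN_APPROX_NONE)
    P=w(f,max(cs,key=len)[:,0,:],z)[:,:2].astype(np.float32)
    return cv2.minAreaRect(P)
E
python3 - <<'E'
from h import *
f=eyes.grab_frame("top"); im=f["img"]
hsv=cv2.cvtColor(im,cv2.COLOR_RGB2HSV)
b=cv2.inRange(hsv,(105,120,40),(130,255,255))>0
print("blue",rectw(f,cv2.morphologyEx(b.astype(np.uint8),cv2.MORPH_CLOSE,np.ones((5,5))),6,(414,196)))
y=cv2.inRange(hsv,(22,120,100),(35,255,255))
print("knob",rectw(f,y,108,(328,193)))
a=cv2.resize(im[175:270,200:290],None,fx=5,fy=5,interpolation=cv2.INTER_CUBIC)
c=cv2.resize(im[145:240,290:440][:, :70],None,fx=5,fy=5,interpolation=cv2.INTER_CUBIC)
cv2.imwrite("pics/c1.png",np.hstack([a,c])[:,:,::-1])
for p in [(218,194),(264,191),(269,250),(222,254)]: print(p,np.round(w(f,p,30)))
E
```

```text
blue ((618.0709228515625, -308.456787109375), (45.86070251464844, 103.6116714477539), 69.79943084716797)
knob ((615.1297607421875, -21.145254135131836), (57.694007873535156, 19.211650848388672), 20.60584259033203)
(218, 194) [[615. 328.  30.]]
(264, 191) [[626. 180.  30.]]
(269, 250) [[438. 161.  30.]]
(222, 254) [[424. 310.  30.]]
```

View pics/c1.png

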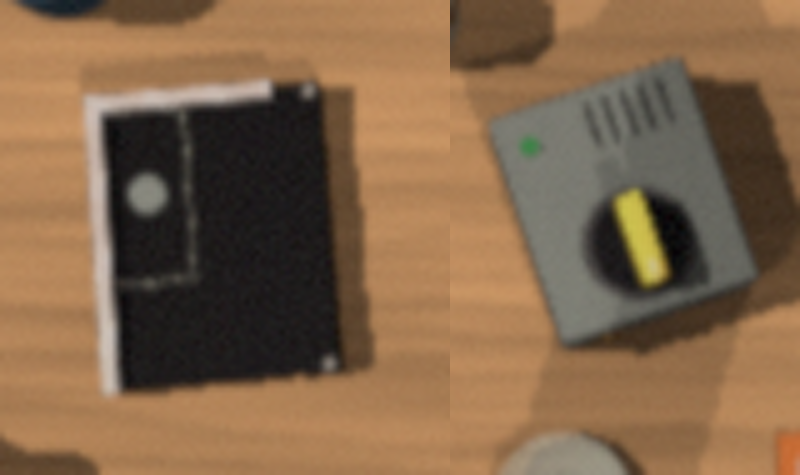

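The top view shows the stage nearest the base, with its corner at about px (221,198), long rail on the left (+y) and short rail at the top (+x). The blue carrier is at about (414,196) and the knob at (328,193). I'm moving above the carrier now.

play_rows(rows=[[[0.75,-0.335,0,0,0,0,1],[0.75,-0.335,0,0,0,0,1],[0.75,-0.335,0,0,0,0,1],[0.75,-0.335,0,0,0,0,1],[0.75,-0.335,0,0,0,0,1],[0.75,-0.335,0,0,0,0,1],[0.75,-0.335,0,0,0,0,1],[0.75,-0.335,0,0,0,0,1]]])

```text
time: 1.55
ee_pos: [506.6, -427.4, 231.5]
orientation: [0.0, 0.98, 0.198, 0.0]
contact_force: [-0.6, -0.1, -0.6]
grip_width: 85.3
gripper_force: 0.0
```

play_rows(rows=[[[0.75,-0.335,0,0,0,0,1],[0.75,-0.335,0,0,0,0,1],[0.75,-0.335,0,0,0,0,1],[0.75,-0.335,0,0,0,0,1],[0,0,0.3,0,0,0,1],[0,0,0.3,0,0,0,1],[0,0,0.3,0,0,0,1],[0,0,0.3,0,0,0,1]]])

```text
time: 2.35
ee_pos: [616.5, -310.3, 169.8]
orientation: [0.0, 0.981, 0.196, -0.001]
contact_force: [0.1, 0.2, 0.5]
grip_width: 85.6
gripper_force: 0.0
```

play_rows(rows=[[[0,0,0,0,0,-0.095,1],[0,0,0,0,0,-0.095,1],[0,0,0,0,0,-0.095,1],[0,0,0,0,0,-0.095,1],[0,0,0,0,0,-0.095,1],[0,0,0,0,0,-0.095,1],[0,0,0,0,0,-0.095,1],[0,0,0,0,0,-0.095,1]]])

```text
time: 3.15
ee_pos: [616.8, -310.1, 170.3]
orientation: [-0.0, 0.698, 0.716, -0.0]
contact_force: [0.1, -0.8, -0.4]
grip_width: 85.8
gripper_force: 0.0
```

play_rows(rows=[[[0,0,0,0,0,-0.095,1],[0,0,0,0,0,-0.095,1],[0,0,0,0,0,-0.095,1],[0,0,0,0,0,-0.095,1],[0,0,0,0,0,-0.095,1],[0,0,0,0,0,-0.095,1],[0,0,0,0,0,-0.095,1],[0,0,0,0,0,-0.095,1]]])

```text
time: 3.95
ee_pos: [616.8, -310.1, 170.3]
orientation: [-0.0, 0.175, 0.985, 0.0]
contact_force: [0.1, -0.1, -0.4]
grip_width: 85.6
gripper_force: 0.0
```

```bash
cat >> h.py <<'E'
from scipy.spatial.transform import Rotation as Ro
def state():
    s=env.observe(); q=s["orientation"]; R=Ro.from_quat([q[1],q[2],q[3],q[0]]).as_matrix()
    ang=np.degrees(np.arctan2(R[1,0],R[0,0]))
    print("t",round(s["time"],2),"pos",np.round(s["ee_pos"],1),"xang",round(ang,2),"zax",np.round(R[:,2],4),"w",round(s["grip_width"],1),"gf",round(float(s["gripper_force"]),1),"F",np.round(s["contact_force"],1),"q7",round(s["qpos"][6],2))
    return s,R,ang
def togo(xyz,ang_t=None,pos=None,ang=None):
    s,R,a=state(); d=np.array(xyz)-s["ee_pos"]
    print("tool shift mm",np.round(R.T@d,1),"units",np.round(R.T@d/50,3))
    if ang_t is not None: print("turn tool z deg",round(-(ang_t-a+180)%360-180,2),"units",round((-(ang_t-a)+180)%360/90-2,4))
E
python3 - <<'E'
from h import *
f=eyes.grab_frame("wrist"); im=f["img"]; cv2.imwrite("pics/w1.png",im[:,:,::-1])
hsv=cv2.cvtColor(im,cv2.COLOR_RGB2HSV)
b=cv2.inRange(hsv,(105,120,40),(130,255,255))
b=cv2.morphologyEx(b,cv2.MORPH_CLOSE,np.ones((5,5)))
r=rectw(f,b>0,6); print(r); togo([*r[0],0],159.8)
E
```

```text
((616.7974853515625, -307.6337585449219), (48.74953079223633, 107.91810607910156), 69.9026870727539)
t 4.0 pos [ 616.6 -310.4  170. ] xang 160.3 zax [-1.2e-03  4.0e-04 -1.0e+00] w 85.5 gf 0.0 F [ 0.5 -0.3  0.2] q7 1.13
tool shift mm [  0.5   2.6 170. ] units [0.01  0.053 3.4  ]
turn tool z deg 0.5 units 0.0056
```

View pics/w1.png

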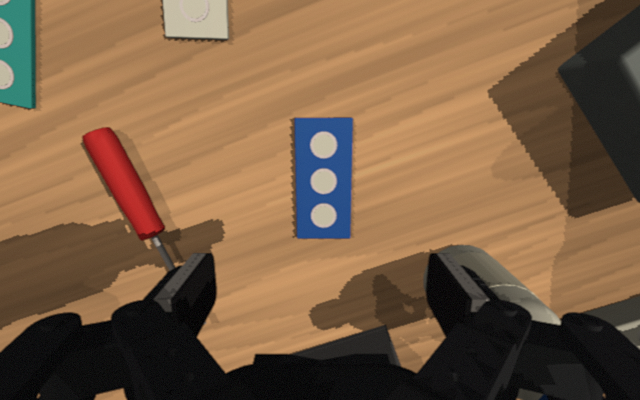

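play_rows(rows=[[[0.01,0.053,0.5,0,0,0.0056,0.75],[0,0,0.6,0,0,0,0.75],[0,0,0.6,0,0,0,0.75],[0,0,0.6,0,0,0,0.75],[0,0,0.5,0,0,0,0.75],[0,0,0.3,0,0,0,0.75],[0,0,0.2,0,0,0,0.75],[0,0,0.1,0,0,0,0.75]]], force=30)

```text
time: 4.8
ee_pos: [618.0, -306.4, 0.6]
orientation: [-0.0, 0.182, 0.983, 0.0]
contact_force: [0.2, 0.4, 0.1]
grip_width: 64.3
gripper_force: 0.0
```

Run:
```python
from h import *
f=eyes.grab_frame("wrist"); cv2.imwrite("pics/w2.png",f["img"][:,:,::-1]); state()
```

```text
t 4.85 pos [ 6.181e+02 -3.062e+02  5.000e-01] xang 159.04 zax [-4.e-04  3.e-04 -1.e+00] w 64.1 gf 0.0 F [ 0.7  0.4 -0.4] q7 0.96
```

View pics/w2.png

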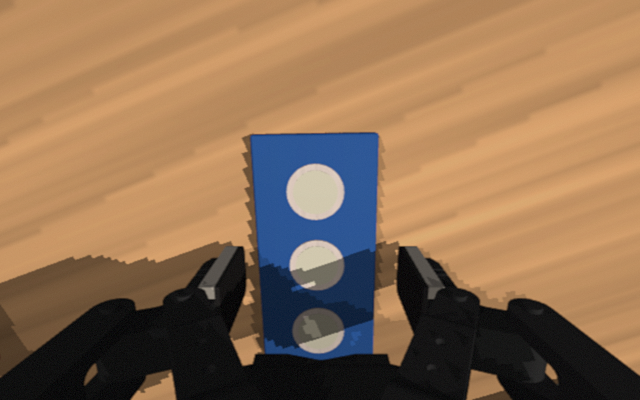

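play_rows(rows=[[[0,0,0.03,0,0,0,0.75],[0,0,0,0,0,0,0.65],[0,0,0,0,0,0,0.6],[0,0,0,0,0,0,0.5],[0,0,0,0,0,0,0.4],[0,0,0,0,0,0,0.4],[0,0,0,0,0,0,0.4],[0,0,0,0,0,0,0.4]]], force=30)

```text
time: 5.65
ee_pos: [618.7, -306.4, 0.9]
orientation: [0.001, 0.182, 0.983, -0.0]
contact_force: [-2.1, -0.5, 5.2]
grip_width: 48.4
gripper_force: 30.2
```

play_rows(rows=[[[0,0,-0.1,0,0,0,0.4],[0,0,-0.2,0,0,0,0.4],[0,0,-0.4,0,0,0,0.4],[0,0,-0.5,0,0,0,0.4],[0,0,-0.6,0,0,0,0.4],[0,0,-0.6,0,0,0,0.4],[0,0,-0.6,0,0,0,0.4],[0,0,-0.4,0,0,0,0.4]]])

```text
time: 6.45
ee_pos: [618.9, -306.0, 173.0]
orientation: [0.001, 0.181, 0.983, -0.0]
contact_force: [0.2, 0.6, -2.1]
grip_width: 48.2
gripper_force: 31.1
```

Run:
```python
from h import *
state()
f=eyes.grab_frame("wrist"); a=f["img"]
g=eyes.grab_frame("top"); im=g["img"]
st=im[175:270,200:290]
hsv=cv2.cvtColor(im,cv2.COLOR_RGB2HSV)
m=(cv2.inRange(hsv,(0,0,140),(180,70,255))); m[:185]=0; m[260:]=0; m[:,:214]=0; m[:,273:]=0
n,l,s,c=cv2.connectedComponentsWithStats(m)
i=1+np.argmax(s[1:,4]); ys,xs=np.where(l==i)
P=w(g,np.c_[xs,ys],35)[:,:2]
# long rail: points x<590 ; short rail: y<300
L=P[(P[:,0]<585)]; S=P[(P[:,1]<300)&(P[:,0]>590)]
for Q in (L,S):
    v=cv2.fitLine(Q.astype(np.float32),cv2.DIST_HUBER,0,.01,.01).ravel(); print(len(Q),v,np.degrees(np.arctan2(v[1],v[0])))
cv2.imwrite("pics/w3.png",np.hstack([cv2.resize(a,(480,300)),cv2.resize(st,(284,300),interpolation=cv2.INTER_CUBIC)])[:,:,::-1])
```

```text
t 6.45 pos [ 618.9 -306.   173. ] xang 159.1 zax [ 2.4e-03 -8.0e-04 -1.0e+00] w 48.2 gf 31.1 F [ 0.2  0.6 -2.1] q7 1.11
146 [9.9650818e-01 8.3495520e-02 5.0384549e+02 3.1750848e+02] 4.7895164
88 [ 1.1810053e-01 -9.9300164e-01  6.1701666e+02  2.5710153e+02] -83.21751
```

View pics/w3.png

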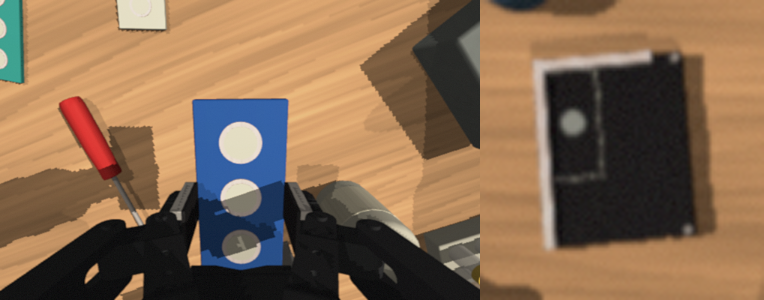

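play_rows(rows=[[[0.2,0.36,0,0,0,0,0.4],[0.394,0.712,0,0,0,0,0.4],[0.394,0.712,0,0,0,0,0.4],[0.394,0.712,0,0,0,0,0.4],[0.394,0.712,0,0,0,0,0.4],[0.394,0.712,0,0,0,0,0.4],[0.394,0.712,0,0,0,0,0.4],[0.394,0.712,0,0,0,0,0.4]]])

```text
time: 7.35
ee_pos: [574.6, -2.3, 169.2]
orientation: [-0.0, 0.181, 0.983, -0.0]
contact_force: [0.3, 0.9, -0.5]
grip_width: 48.5
gripper_force: 31.1
```

play_rows(rows=[[[0.394,0.712,0,0,0,0,0.4],[0.394,0.712,0,0,0,0,0.4],[0.394,0.712,0,0,0,0,0.4],[0.394,0.712,0,0,0,0,0.4],[0.394,0.712,0,0,0,0,0.4],[0.394,0.712,0,0,0,0,0.4],[0.2,0.352,0,0,0,0,0.4],[0,0,0,0,0,0,0.4]]])

```text
time: 8.15
ee_pos: [536.6, 262.2, 169.5]
orientation: [-0.001, 0.179, 0.984, 0.001]
contact_force: [0.8, -0.2, -0.3]
grip_width: 48.1
gripper_force: 31.2
```

play_rows(rows=[[[0,0,0,0,0,-0.07,0.4],[0,0,0,0,0,-0.08,0.4],[0,0,0,0,0,-0.08,0.4],[0,0,0,0,0,-0.06,0.4],[0,0,0,0,0,0,0.4],[0,0,0,0,0,0,0.4],[0,0,0,0,0,0,0.4],[0,0,0,0,0,0,0.4]]])

```text
time: 8.95
ee_pos: [538.2, 257.8, 169.7]
orientation: [0.0, -0.045, 0.999, -0.0]
contact_force: [-1.2, 1.3, 0.3]
grip_width: 48.5
gripper_force: 31.2
```

Run:
```python
from h import *
f=eyes.grab_frame("wrist"); a=f["img"].copy(); state()
# overlay predicted stage rails
def C(c,y,P): 
    y=np.radians(y); return np.array(c)+np.array(P)@np.array([[np.cos(y),np.sin(y)],[-np.sin(y),np.cos(y)]])
for z,col in((35,(255,0,0)),(25,(0,255,0))):
    q=px(f,np.c_[C((604,321),5,[(-170,0),(0,0),(0,-110)]),[z]*3]); print(np.round(q))
    cv2.polylines(a,[np.round(q).astype(np.int32)],False,col,1)
cv2.imwrite("pics/w4.png",a[:,:,::-1]); np.savez("w4.npz",**{k:f[k] for k in("img","K","extrinsics")})
```

```text
t 9.0 pos [538.2 258.  169.8] xang -174.86 zax [ 1.e-04 -2.e-04 -1.e+00] w 48.1 gf 31.2 F [-1.3  0.2 -0.3] q7 0.53
[[399.  58.]
 [387. 269.]
 [259. 268.]]
[[396.  59.]
 [385. 264.]
 [261. 263.]]
```

View pics/w4.png

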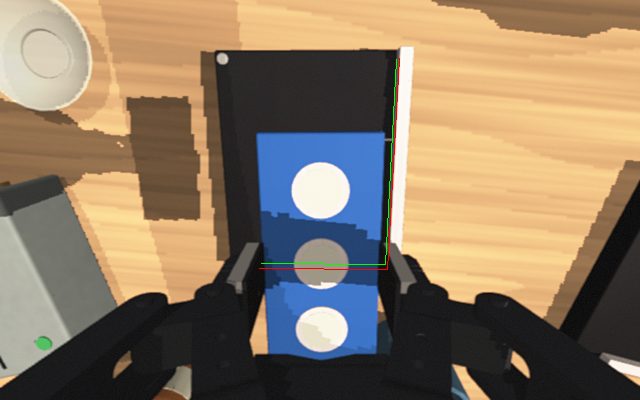

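play_rows(rows=[[[0,0,0.3,0,0,0,0.4],[0,0,0.6,0,0,0,0.4],[0,0,0.6,0,0,0,0.4],[0,0,0.6,0,0,0,0.4],[0,0,0.4,0,0,0,0.4],[0,0,0.2,0,0,0,0.4],[0,0,0.06,0,0,0,0.4],[0,0,0.04,0,0,0,0.4]]])

```text
time: 9.8
ee_pos: [538.3, 258.4, 29.8]
orientation: [0.0, -0.045, 0.999, 0.0]
contact_force: [-0.4, 0.3, -0.3]
grip_width: 48.0
gripper_force: 31.2
```

play_rows(rows=[[[0,0,0.02,0,0,0,0.4],[0,0,0.02,0,0,0,0.4],[0,0,0.02,0,0,0,0.4],[0,0,0,0,0,0,0.4],[0,0,0,0,0,0,0.4],[0,0,0,0,0,0,0.4],[0,0,0,0,0,0,0.4],[0,0,0,0,0,0,0.4]]])

```text
time: 10.6
ee_pos: [538.3, 258.0, 26.8]
orientation: [-0.0, -0.045, 0.999, 0.0]
contact_force: [0.2, 0.3, -0.8]
grip_width: 48.6
gripper_force: 31.2
```

Not in contact yet, so I'll step down further.

play_rows(rows=[[[0,0,0.01,0,0,0,0.4],[0,0,0,0,0,0,0.4],[0,0,0.01,0,0,0,0.4],[0,0,0,0,0,0,0.4],[0,0,0.01,0,0,0,0.4],[0,0,0,0,0,0,0.4],[0,0,0,0,0,0,0.4],[0,0,0,0,0,0,0.4]]])

```text
time: 11.4
ee_pos: [538.2, 258.1, 25.8]
orientation: [0.0, -0.045, 0.999, -0.0]
contact_force: [-2.3, -1.1, 8.7]
grip_width: 48.4
gripper_force: 32.3
```

play_rows(rows=[[[0,0,-0.01,0,0,0,0.6],[0,0,0,0,0,0,0.7],[0,0,0,0,0,0,0.75],[0,0,0,0,0,0,0.75],[0,0,-0.1,0,0,0,0.75],[0,0,-0.3,0,0,0,0.75],[0,0,-0.6,0,0,0,0.75],[0,0,-0.8,0,0,0,0.75]]])

```text
time: 12.2
ee_pos: [537.4, 257.7, 116.5]
orientation: [-0.001, -0.046, 0.999, -0.0]
contact_force: [0.9, 0.4, 0.8]
grip_width: 64.3
gripper_force: 0.0
```

play_rows(rows=[[[0,-0.3,0,0,0,0,0],[0,-0.4,0,0,0,0,0],[0,-0.3,0,0,0,0,0],[0,-0.1,0,0,0,0,0],[0,0,0,0,0,0,0],[0,0,0,0,0,0,0],[0,0,0,0,0,0,0],[0,0,0,0,0,0,0]]])

```text
time: 13.0
ee_pos: [543.0, 204.1, 115.7]
orientation: [-0.0, -0.046, 0.999, 0.0]
contact_force: [0.4, 0.0, 0.4]
grip_width: -0.1
gripper_force: 0.0
```

Run:
```python
from h import *
f=eyes.grab_frame("wrist"); a=f["img"].copy(); state()
hsv=cv2.cvtColor(a,cv2.COLOR_RGB2HSV)
b=cv2.inRange(hsv,(105,120,40),(130,255,255)); b=cv2.morphologyEx(b,cv2.MORPH_CLOSE,np.ones((5,5)))
print(rectw(f,b>0,31))
cv2.imwrite("pics/w5.png",a[:,:,::-1])
```

```text
t 13.05 pos [543.  204.  115.7] xang -174.75 zax [-3.e-04  3.e-04 -1.e+00] w 0.0 gf 0.0 F [-0.6  0.  -0.9] q7 0.53
((537.4545288085938, 257.9186096191406), (110.30835723876953, 51.159122467041016), 5.6207451820373535)
```

View pics/w5.png

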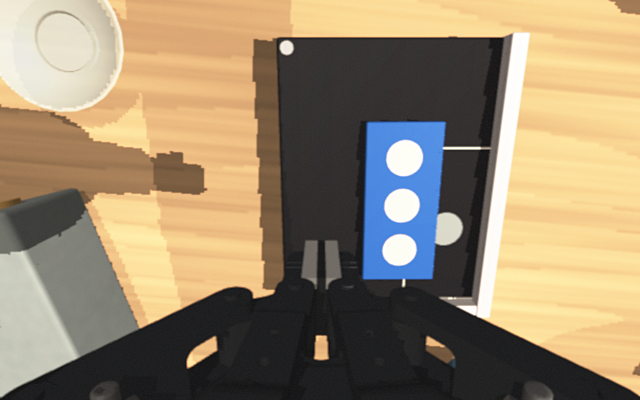

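play_rows(rows=[[[0,0,0.3,0,0,0,0],[0,0,0.5,0,0,0,0],[0,0,0.5,0,0,0,0],[0,0,0.3,0,0,0,0],[0,0,0.1,0,0,0,0],[0,0,0.06,0,0,0,0],[0,0,0,0,0,0,0],[0,0,0,0,0,0,0]]])

```text
time: 13.85
ee_pos: [543.7, 203.5, 28.5]
orientation: [0.001, -0.045, 0.999, 0.0]
contact_force: [-0.4, -0.7, 0.8]
grip_width: -0.1
gripper_force: 0.0
```

play_rows(rows=[[[0,0.1,0,0,0,0,0],[0,0.1,0,0,0,0,0],[0,0.1,0,0,0,0,0],[0,0.1,0,0,0,0,0],[0,0.1,0,0,0,0,0],[0,0.1,0,0,0,0,0],[0,0.1,0,0,0,0,0],[0,0.06,0,0,0,0,0]]])

```text
time: 14.65
ee_pos: [539.6, 241.8, 27.7]
orientation: [-0.0, -0.045, 0.999, 0.0]
contact_force: [0.5, -0.4, 0.8]
grip_width: -0.2
gripper_force: 0.4
```

play_rows(rows=[[[0,0.03,0,0,0,0,0],[0,0.03,0,0,0,0,0],[0,0.02,0,0,0,0,0],[0,0.02,0,0,0,0,0],[0,0,0,0,0,0,0],[0,0,0,0,0,0,0],[0,0,0,0,0,0,0],[0,0,0,0,0,0,0]]])

```text
time: 15.45
ee_pos: [539.3, 246.0, 27.8]
orientation: [-0.0, -0.045, 0.999, -0.0]
contact_force: [-0.1, 0.5, 0.1]
grip_width: 0.1
gripper_force: 0.0
```

play_rows(rows=[[[0,0.02,0,0,0,0,0],[0,0.02,0,0,0,0,0],[0,0.02,0,0,0,0,0],[0,0.02,0,0,0,0,0],[0,0,0,0,0,0,0],[0,0,0,0,0,0,0],[0,0,0,0,0,0,0],[0,0,0,0,0,0,0]]])

```text
time: 16.25
ee_pos: [539.0, 250.1, 27.8]
orientation: [0.0, -0.045, 0.999, 0.0]
contact_force: [-0.1, 0.5, -0.3]
grip_width: 0.2
gripper_force: 0.0
```

Run:
```python
from h import *
f=eyes.grab_frame("wrist"); a=f["img"].copy(); state()
hsv=cv2.cvtColor(a,cv2.COLOR_RGB2HSV)
b=cv2.inRange(hsv,(105,120,40),(130,255,255)); b=cv2.morphologyEx(b,cv2.MORPH_CLOSE,np.ones((5,5)))
print(rectw(f,b>0,31))
cv2.imwrite("pics/w6.png",a[:,:,::-1])
```

```text
t 16.3 pos [539.  250.   27.7] xang -174.82 zax [-1.e-04 -0.e+00 -1.e+00] w 0.1 gf 0.0 F [-0.3 -0.1 -0. ] q7 0.35
((517.8195190429688, 280.4289245605469), (75.01368713378906, 50.62234115600586), 5.29061222076416)
```

View pics/w6.png

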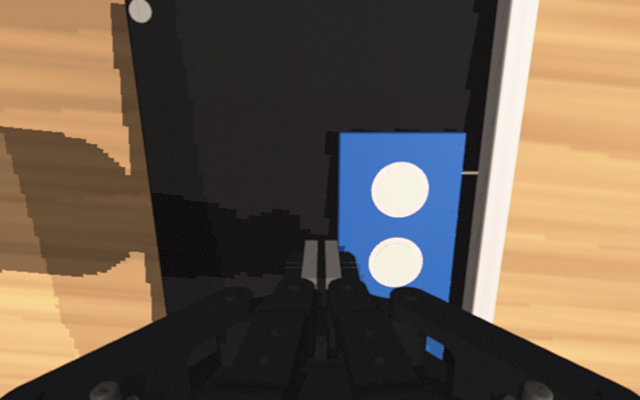

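play_rows(rows=[[[0,0.03,0,0,0,0,0],[0,0.03,0,0,0,0,0],[0,0.02,0,0,0,0,0],[0,0.02,0,0,0,0,0],[0,0.01,0,0,0,0,0],[0,0,0,0,0,0,0],[0,0,0,0,0,0,0],[0,0,0,0,0,0,0]]])

```text
time: 17.1
ee_pos: [538.5, 255.6, 27.8]
orientation: [-0.0, -0.045, 0.999, 0.0]
contact_force: [0.3, -0.6, -0.2]
grip_width: 0.5
gripper_force: 0.0
```

play_rows(rows=[[[0,0.01,0,0,0,0,0],[0,0,0,0,0,0,0],[0,0.01,0,0,0,0,0],[0,0,0,0,0,0,0],[0,0.01,0,0,0,0,0],[0,0,0,0,0,0,0],[0,0,0,0,0,0,0],[0,0,0,0,0,0,0]]])

```text
time: 17.9
ee_pos: [538.3, 257.1, 27.7]
orientation: [-0.0, -0.045, 0.999, 0.0]
contact_force: [0.8, -0.3, 0.8]
grip_width: -0.1
gripper_force: 0.1
```

play_rows(rows=[[[0,0.01,0,0,0,0,0],[0,0,0,0,0,0,0],[0,0.01,0,0,0,0,0],[0,0,0,0,0,0,0],[0,0.01,0,0,0,0,0],[0,0,0,0,0,0,0],[0,0,0,0,0,0,0],[0,0,0,0,0,0,0]]])

```text
time: 18.7
ee_pos: [538.2, 258.6, 27.8]
orientation: [-0.0, -0.045, 0.999, 0.0]
contact_force: [-0.1, 0.1, 0.3]
grip_width: -0.0
gripper_force: 0.0
```

```bash
cat >> h.py <<'E'
def gap():
    f=eyes.grab_frame("wrist"); a=f["img"]; hsv=cv2.cvtColor(a,cv2.COLOR_RGB2HSV)
    b=cv2.inRange(hsv,(105,120,40),(130,255,255)); b=cv2.morphologyEx(b,cv2.MORPH_CLOSE,np.ones((5,5)))
    r=rectw(f,b>0,31); print("blue",np.round(r[0],1),np.round(r[1],1),round(r[2],2))
    for y in (150,180,210,240):
        u=np.where(b[y])[0]
        if len(u)==0: continue
        e=u.max(); wv=np.where((a[y,e:].min(axis=1)>150))[0]; wu=e+wv[0] if len(wv) else -1
        s=w(f,[(e,y)],31)[0]; t=w(f,[(wu,y)],35)[0]
        print(y,"blue edge",e,"white",wu,"dist mm",round(np.hypot(*(t-s)[:2]),1), a[y,e:e+24:3,0])
    return f
E
python3 - <<'E'
from h import *
gap(); state()
E
```

```text
blue [516.8 288.3] [74.5 49.7] 5.23
150 blue edge 462 white 471 dist mm 1.9 [ 59  91  93 224 250 249 249 248]
180 blue edge 459 white 467 dist mm 1.8 [ 52  87  95 232 250 249 248 248]
210 blue edge 456 white 464 dist mm 2.0 [ 46  91 105 239 249 249 247 247]
240 blue edge 452 white 461 dist mm 2.6 [ 33  92  88 216 249 247 247 246]
t 18.75 pos [538.2 258.6  27.7] xang -174.81 zax [-0.e+00  2.e-04 -1.e+00] w -0.0 gf 0.0 F [ 0.4  0.7 -0.1] q7 0.34
```

About 2 mm of gap left.

play_rows(rows=[[[0,0.01,0,0,0,0,0],[0,0,0,0,0,0,0],[0,0.01,0,0,0,0,0],[0,0,0,0,0,0,0],[0,0.01,0,0,0,0,0],[0,0,0,0,0,0,0],[0,0.01,0,0,0,0,0],[0,0,0,0,0,0,0]]])

```text
time: 19.55
ee_pos: [538.1, 259.4, 27.7]
orientation: [-0.0, -0.045, 0.999, -0.001]
contact_force: [0.7, -4.9, 3.5]
grip_width: 0.3
gripper_force: 2.6
```

play_rows(rows=[[[0,0.008,0,0,0,0,0],[0,0,0,0,0,0,0],[0,0,0,0,0,0,0],[0,0,0,0,0,0,0],[0,0,0,0,0,0,0],[0,0,0,0,0,0,0],[0,0,0,0,0,0,0],[0,0,0,0,0,0,0]]])

```text
time: 20.35
ee_pos: [538.2, 259.4, 27.7]
orientation: [-0.0, -0.045, 0.999, -0.001]
contact_force: [1.3, -6.1, 3.4]
grip_width: 0.0
gripper_force: 3.0
```

play_rows(rows=[[[0,-0.08,0,0,0,0,0],[0,0,-0.2,0,0,0,0],[0,0,-0.6,0,0,0,0],[0.5,0.2,0,0,0,0,0],[0.6,0.25,0,0,0,0,0],[0.5,0.2,0,0,0,0,0],[0,0,0,0,0,0,0],[0,0,0,0,0,0,0]]])

```text
time: 21.15
ee_pos: [455.7, 283.0, 68.5]
orientation: [0.0, -0.046, 0.999, 0.0]
contact_force: [1.0, 1.0, 0.3]
grip_width: 0.1
gripper_force: 0.0
```

Run:
```python
from h import *
gap(); s,R,a=state(); d=R.T@(np.array([534.5,289.7,27])-s["ee_pos"]); print("plate centre in tool",d)
```

```text
blue [484.4 263.3] [9.4 3.9] 3.45
t 21.2 pos [456.4 282.6  68.3] xang -174.79 zax [ 9.e-04  8.e-04 -1.e+00] w 0.1 gf 0.0 F [ 0.7 -0.4  1. ] q7 0.21
plate centre in tool [-7.83629213e+01 -2.53410227e-02  4.13267875e+01]
```

play_rows(rows=[[[0,0,0.3,0,0,0,0],[0,0,0.4,0,0,0,0],[0,0,0.11,0,0,0,0],[0,0,0,0,0,0,0],[-0.1,0,0,0,0,0,0],[-0.1,0,0,0,0,0,0],[-0.1,0,0,0,0,0,0],[-0.1,0,0,0,0,0,0]]])

```text
time: 22.0
ee_pos: [476.4, 283.8, 27.7]
orientation: [0.0, -0.045, 0.999, 0.0]
contact_force: [-0.1, -0.1, 0.1]
grip_width: -0.0
gripper_force: 0.3
```

play_rows(rows=[[[-0.04,0,0,0,0,0,0],[-0.04,0,0,0,0,0,0],[-0.02,0,0,0,0,0,0],[-0.02,0,0,0,0,0,0],[-0.02,0,0,0,0,0,0],[0,0,0,0,0,0,0],[0,0,0,0,0,0,0],[0,0,0,0,0,0,0]]])

```text
time: 22.8
ee_pos: [482.7, 284.5, 27.2]
orientation: [0.0, -0.045, 0.999, 0.0]
contact_force: [0.8, 0.5, -0.6]
grip_width: 0.3
gripper_force: 0.0
```

play_rows(rows=[[[-0.01,0,0,0,0,0,0],[0,0,0,0,0,0,0],[-0.01,0,0,0,0,0,0],[0,0,0,0,0,0,0],[-0.01,0,0,0,0,0,0],[0,0,0,0,0,0,0],[-0.01,0,0,0,0,0,0],[0,0,0,0,0,0,0]]])

```text
time: 23.6
ee_pos: [484.7, 284.7, 27.2]
orientation: [-0.0, -0.045, 0.999, -0.0]
contact_force: [0.0, -0.6, -0.5]
grip_width: -0.1
gripper_force: 0.1
```

play_rows(rows=[[[-0.01,0,0,0,0,0,0],[-0.01,0,0,0,0,0,0],[-0.01,0,0,0,0,0,0],[-0.01,0,0,0,0,0,0],[-0.01,0,0,0,0,0,0],[-0.01,0,0,0,0,0,0],[0,0,0,0,0,0,0],[0,0,0,0,0,0,0]]])

```text
time: 24.4
ee_pos: [487.7, 285.0, 27.3]
orientation: [0.0, -0.045, 0.999, 0.0]
contact_force: [-0.6, 0.7, -0.6]
grip_width: -0.4
gripper_force: 0.1
```

Run:
```python
from h import *
f=eyes.grab_frame("top"); im=f["img"]; hsv=cv2.cvtColor(im,cv2.COLOR_RGB2HSV)
b=cv2.inRange(hsv,(105,120,40),(130,255,255)); b=cv2.morphologyEx(b,cv2.MORPH_CLOSE,np.ones((5,5)))
n,l,s,c=cv2.connectedComponentsWithStats(b)
for i in range(1,n):
    if s[i,4]>60: print(s[i],np.round(c[i]),np.round(w(f,c[i],31)))
state()
cv2.imwrite("pics/t7.png",cv2.resize(im[170:270,190:300],None,fx=5.4,fy=5.4,interpolation=cv2.INTER_CUBIC)[:,:,::-1])
for u in (228,231,234): print(u,im[190:206,u,0])
```

```text
[321 106   6  17  79] [323. 114.] [[882. -10.  31.]]
[341 106   6  17  84] [344. 114.] [[882. -76.  31.]]
[391 139  11  10  80] [396. 143.] [[ 785. -247.   31.]]
[221 197  17  18 171] [229. 205.] [[580. 290.  31.]]
[  71  353   83   47 3293] [113. 379.] [[ 41. 634.  31.]]
t 24.45 pos [487.7 284.9  27.2] xang -174.81 zax [-0. -0. -1.] w -0.1 gf 0.1 F [-0.5 -0.2  0.2] q7 0.21
228 [165 171 185 199 208 198 143  79  52  86 150 174 176 176 177 177]
231 [165 170 180 199 210 199 142  78  47  56  83 131 169 181 174 144]
234 [163 167 177 197 204 181 124  69  49  49  49  47  48  47  46  46]
```

play_rows(rows=[[[-0.01,0,0,0,0,0,0],[0,0,0,0,0,0,0],[-0.01,0,0,0,0,0,0],[0,0,0,0,0,0,0],[-0.01,0,0,0,0,0,0],[0,0,0,0,0,0,0],[-0.01,0,0,0,0,0,0],[0,0,0,0,0,0,0]]])

```text
time: 25.25
ee_pos: [488.0, 284.9, 27.1]
orientation: [-0.001, -0.046, 0.999, -0.0]
contact_force: [-8.3, -0.8, 3.0]
grip_width: -0.2
gripper_force: 4.0
```

play_rows(rows=[[[0.1,0,0,0,0,0,0],[0,0,-0.3,0,0,0,0],[0,0,-0.5,0,0,0,0],[-0.4,-0.25,0,0,0,0,0],[-0.5,-0.3,0,0,0,0,0],[-0.445,-0.25,0,0,0,0,0],[0,0,0,0,0,0,0],[0,0,0.3,0,0,0,0]]])

```text
time: 26.05
ee_pos: [556.7, 251.2, 53.1]
orientation: [0.002, -0.044, 0.999, 0.001]
contact_force: [-0.1, 0.8, -0.2]
grip_width: 0.1
gripper_force: 0.0
```

play_rows(rows=[[[0,0,0.3,0,0,0,0],[0,0,0.2,0,0,0,0],[0,0,0,0,0,0,0],[0,0.08,0,0,0,0,0],[0,0.06,0,0,0,0,0],[0,0.02,0,0,0,0,0],[0,0.01,0,0,0,0,0],[0,0,0,0,0,0,0]]])

```text
time: 26.85
ee_pos: [554.4, 259.5, 27.2]
orientation: [-0.0, -0.045, 0.999, 0.0]
contact_force: [0.0, -0.3, -0.1]
grip_width: 0.5
gripper_force: 0.0
```

Run:
```python
from h import *
gap(); state()
```

```text
blue [534.2 290.3] [72.4 49.8] 5.29
150 blue edge 465 white 473 dist mm 1.5 [ 35  91 113 244 250 249 248 248]
180 blue edge 462 white 470 dist mm 1.7 [ 42  92 121 246 249 248 247 247]
210 blue edge 459 white 466 dist mm 1.7 [ 49  90 135 248 249 248 247 248]
240 blue edge 456 white 463 dist mm 2.0 [ 48  85 152 249 248 247 247 247]
t 26.9 pos [554.4 259.3  27.2] xang -174.81 zax [-0.e+00 -1.e-04 -1.e+00] w 0.0 gf 0.0 F [ 0.5 -0.  -0.8] q7 0.37
```

play_rows(rows=[[[0,0.01,0,0,0,0,0],[0,0,0,0,0,0,0],[0,0.01,0,0,0,0,0],[0,0,0,0,0,0,0],[0,0.01,0,0,0,0,0],[0,0,0,0,0,0,0],[0,0.015,0,0,0,0,0],[0,0,0,0,0,0,0]]])

```text
time: 27.7
ee_pos: [554.3, 260.8, 27.2]
orientation: [-0.0, -0.045, 0.999, -0.001]
contact_force: [-0.1, -3.6, 2.6]
grip_width: 0.2
gripper_force: 1.7
```

Run:
```python
from h import *
gap(); state()
```

```text
blue [533.9 290.4] [71.9 49.8] 5.29
150 blue edge 462 white 469 dist mm 1.2 [ 38  89 131 247 250 249 248 248]
180 blue edge 459 white 466 dist mm 1.4 [ 40  87 140 249 249 248 247 247]
210 blue edge 456 white 463 dist mm 1.7 [ 41  88 151 249 248 247 247 247]
240 blue edge 453 white 460 dist mm 2.0 [ 45  87 165 249 248 247 247 247]
t 27.75 pos [554.3 260.8  27.2] xang -174.84 zax [-1.0e-04 -1.3e-03 -1.0e+00] w -0.0 gf 1.9 F [ 0.5 -3.4  1.9] q7 0.37
```

play_rows(rows=[[[0,-0.1,0,0,0,0,0],[0,0,-0.3,0,0,0,0],[0,0,-0.6,0,0,0,0],[0,0,-0.7,0,0,0,0],[0,0,-0.7,0,0,0,0],[0,0,-0.5,0,0,0,0],[0,0,-0.2,0,0,0,0],[0,0,0,0,0,0,0]]])

```text
time: 28.55
ee_pos: [555.2, 257.2, 179.1]
orientation: [0.001, -0.045, 0.999, 0.001]
contact_force: [0.3, 1.0, 0.2]
grip_width: 0.2
gripper_force: 0.0
```

play_rows(rows=[[[-0.05,-0.4,0,0,0,0,0.6],[-0.1,-0.8,0,0,0,0,0.6],[-0.1,-0.8,0,0,0,0,0.6],[-0.1,-0.8,0,0,0,0,0.6],[-0.1,-0.8,0,0,0,0,0.6],[-0.1,-0.8,0,0,0,0,0.6],[-0.1,-0.8,0,0,0,0,0.6],[-0.05,-0.4,0,0,0,0,0.6]]])

```text
time: 29.35
ee_pos: [614.5, -23.7, 175.2]
orientation: [-0.001, -0.043, 0.999, -0.001]
contact_force: [-0.4, -0.0, -0.1]
grip_width: 51.3
gripper_force: 0.0
```

play_rows(rows=[[[0,0,0,0,0,-0.08,0.6],[0,0,0,0,0,-0.08,0.6],[0,0,0,0,0,-0.01,0.6],[0,0,0,0,0,0,0.6],[0,0,0,0,0,0,0.6],[0,0,0,0,0,0,0.6],[0,0,0,0,0,0,0.6],[0,0,0,0,0,0,0.6]]])

```text
time: 30.15
ee_pos: [614.9, -18.9, 177.3]
orientation: [0.0, -0.178, 0.984, -0.0]
contact_force: [0.3, -0.2, -0.4]
grip_width: 51.2
gripper_force: 0.0
```

Run:
```python
from h import *
state()
f=eyes.grab_frame("wrist"); g=eyes.grab_frame("top")
for x in (f,g):
    hsv=cv2.cvtColor(x["img"],cv2.COLOR_RGB2HSV)
    y=cv2.inRange(hsv,(20,110,110),(36,255,255)); y=cv2.morphologyEx(y,cv2.MORPH_CLOSE,np.ones((3,3)))
    r=rectw(x,y,108,px(x,[614,-20,108])[0]); print(r)
    print([(np.round(d["point"]).tolist(),round(d["confidence"],2)) for d in models.spot_in("lamp_knob",x)])
im=g["img"]; hsv=cv2.cvtColor(im,cv2.COLOR_RGB2HSV)
b=cv2.inRange(hsv,(105,120,40),(130,255,255)); b=cv2.morphologyEx(b,cv2.MORPH_CLOSE,np.ones((5,5)))
print("blue",rectw(g,b,31,px(g,[550,290,31])[0]))
a=cv2.resize(f["img"],(480,300)); c=cv2.resize(im[175:270,200:290],(284,300),interpolation=cv2.INTER_CUBIC)
cv2.imwrite("pics/w8.png",np.hstack([a,c])[:,:,::-1])
```

```text
t 30.15 pos [614.9 -18.9 177.3] xang -159.52 zax [ 1.e-04 -2.e-04 -1.e+00] w 51.2 gf 0.0 F [ 0.3 -0.2 -0.4] q7 1.23
((613.4881591796875, -21.301292419433594), (57.296104431152344, 15.869721412658691), 19.29471778869629)
[([614.0, -21.0, 83.0], 0.89)]
((857.9262084960938, -38.48240661621094), (57.08193588256836, 21.66565704345703), 0.05632176995277405)
[([455.0, 21.0, 12.0], 0.35), ([514.0, 235.0, 26.0], 0.18)]
blue ((551.7067260742188, 289.7431945800781), (106.90171813964844, 49.291053771972656), 5.889090538024902)
```

View pics/w8.png

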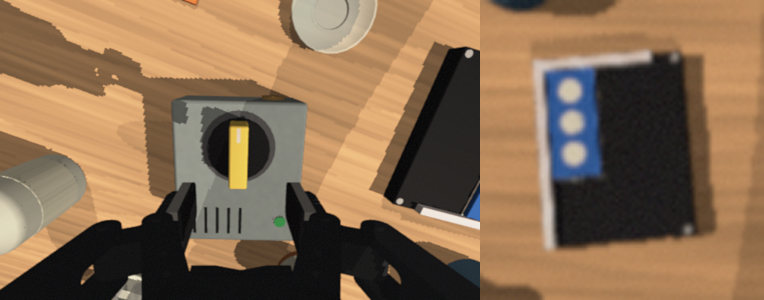

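play_rows(rows=[[[0.042,-0.036,0,0,0,0.013,0.6],[0,0,0.3,0,0,0,0.6],[0,0,0.5,0,0,0,0.6],[0,0,0.5,0,0,0,0.6],[0,0,0.4,0,0,0,0.6],[0,0,0.18,0,0,0,0.6],[0,0,0,0,0,0,0.6],[0,0,0,0,0,0,0.6]]])

```text
time: 31.15
ee_pos: [613.8, -21.2, 83.6]
orientation: [0.0, -0.168, 0.986, 0.0]
contact_force: [-0.2, -0.1, -0.5]
grip_width: 51.4
gripper_force: 0.0
```

play_rows(rows=[[[0,0,0,0,0,0,0.4],[0,0,0,0,0,0,0.3],[0,0,0,0,0,0,0.2],[0,0,0,0,0,0,0.1],[0,0,0,0,0,0,0.05],[0,0,0,0,0,0,0.05],[0,0,0,0,0,0,0.05],[0,0,0,0,0,0,0.05]]], force=70)

```text
time: 31.95
ee_pos: [613.9, -21.7, 84.1]
orientation: [0.0, -0.168, 0.986, -0.0]
contact_force: [-1.3, -0.6, 6.0]
grip_width: 14.7
gripper_force: 68.2
```

```bash
python3 -c "
from h import *
s,_,_=state(); print(s['ft_torque'])"
```

```text
t 31.95 pos [613.9 -21.7  84.1] xang -160.7 zax [ 1.1e-03 -7.0e-04 -1.0e+00] w 14.7 gf 68.2 F [-1.3 -0.6  6. ] q7 1.1
[-0.23565439  0.14724257 -0.02501725]
```

play_rows(rows=[[[0,0,-0.02,0,0,0.05,0.05],[0,0,0,0,0,0.08,0.05],[0,0,0,0,0,0.09,0.05],[0,0,0,0,0,0.09,0.05],[0,0,0,0,0,0.09,0.05],[0,0,0,0,0,0.09,0.05],[0,0,0,0,0,0.09,0.05],[0,0,0,0,0,0.09,0.05]]])

```text
time: 32.75
ee_pos: [614.2, -20.6, 84.2]
orientation: [0.0, 0.352, 0.936, 0.001]
contact_force: [2.7, 3.0, -7.7]
grip_width: 14.7
gripper_force: 69.1
```

play_rows(rows=[[[0,0,0,0,0,0.04,0.05],[0,0,0,0,0,0.03,0.05],[0,0,0,0,0,0.02,0.05],[0,0,0,0,0,0.01,0.05],[0,0,0,0,0,0,0.05],[0,0,0,0,0,0,0.05],[0,0,0,0,0,0,0.05],[0,0,0,0,0,0,0.05]]])

```text
time: 33.55
ee_pos: [614.3, -20.5, 84.2]
orientation: [0.0, 0.422, 0.907, 0.001]
contact_force: [3.8, 3.3, -7.9]
grip_width: 14.9
gripper_force: 69.1
```

```bash
python3 -c "
from h import *
s,_,_=state(); print(s['ft_torque'])"
```

```text
t 33.55 pos [614.3 -20.5  84.2] xang 130.1 zax [ 0.0014  0.0015 -1.    ] w 14.9 gf 69.1 F [ 3.8  3.3 -7.9] q7 0.15
[ 0.81008249 -1.00404107  0.28276505]
```

play_rows(rows=[[[0,0,0,0,0,0.02,0.05],[0,0,0,0,0,0.02,0.05],[0,0,0,0,0,0.01,0.05],[0,0,0,0,0,0,0.05],[0,0,0,0,0,0,0.05],[0,0,0,0,0,0,0.05],[0,0,0,0,0,0,0.05],[0,0,0,0,0,0,0.05]]])

```text
time: 34.35
ee_pos: [614.3, -20.4, 84.2]
orientation: [0.001, 0.455, 0.89, 0.001]
contact_force: [4.8, 3.2, -8.2]
grip_width: 14.6
gripper_force: 79.1
```

```bash
python3 -c "
from h import *
s,_,_=state(); print(s['ft_torque'])"
```

```text
t 34.35 pos [614.3 -20.4  84.2] xang 125.84 zax [ 1.7e-03  7.0e-04 -1.0e+00] w 14.6 gf 79.1 F [ 4.8  3.2 -8.2] q7 0.09
[ 0.57000279 -1.02358979  1.9198454 ]
```

play_rows(rows=[[[0,0,0,0,0,-0.09,0.05],[0,0,0,0,0,-0.09,0.05],[0,0,0,0,0,-0.09,0.05],[0,0,0,0,0,-0.09,0.05],[0,0,0,0,0,-0.09,0.05],[0,0,0,0,0,-0.09,0.05],[0,0,0,0,0,-0.09,0.05],[0,0,0,0,0,-0.09,0.05]]])

```text
time: 35.15
ee_pos: [613.8, -21.6, 84.2]
orientation: [0.0, -0.093, 0.996, 0.0]
contact_force: [3.0, 0.4, -7.6]
grip_width: 14.2
gripper_force: 69.3
```

play_rows(rows=[[[0,0,0,0,0,-0.03,0.05],[0,0,0,0,0,0,0.3],[0,0,0,0,0,0,0.6],[0,0,0,0,0,0,0.8],[0,0,0,0,0,0,0.8],[0,0,0,0,0,0,0.8],[0,0,-0.3,0,0,0,0.8],[0,0,-0.5,0,0,0,0.8]]])

```text
time: 35.95
ee_pos: [612.7, -21.4, 124.3]
orientation: [-0.001, -0.114, 0.994, 0.0]
contact_force: [-0.5, -0.4, 0.4]
grip_width: 68.3
gripper_force: 0.0
```

play_rows(rows=[[[0,0,-0.6,0,0,0,0.8],[0,0,-0.6,0,0,0,0.8],[0,0,-0.5,0,0,0,0.8],[0,0,-0.2,0,0,0,0.8],[0,0,0,0,0,0,0.8],[0,0,0,0,0,0,0.8],[0,0,0,0,0,0,0.8],[0,0,0,0,0,0,0.8]]])

```text
time: 36.75
ee_pos: [613.1, -21.5, 218.1]
orientation: [-0.001, -0.113, 0.994, 0.0]
contact_force: [-0.1, -0.3, 0.3]
grip_width: 68.4
gripper_force: 0.0
```

Run:
```python
from h import *
state(); f=eyes.grab_frame("wrist"); g=eyes.grab_frame("top")
hsv=cv2.cvtColor(f["img"],cv2.COLOR_RGB2HSV)
y=cv2.inRange(hsv,(20,110,110),(36,255,255)); y=cv2.morphologyEx(y,cv2.MORPH_CLOSE,np.ones((3,3)))
print("knob",rectw(f,y,108,px(f,[614,-20,108])[0]))
hsv=cv2.cvtColor(g["img"],cv2.COLOR_RGB2HSV)
b=cv2.inRange(hsv,(105,120,40),(130,255,255)); b=cv2.morphologyEx(b,cv2.MORPH_CLOSE,np.ones((5,5)))
print("blue",rectw(g,b,31,px(g,[550,290,31])[0]))
```

```text
t 36.75 pos [613.1 -21.5 218.1] xang -166.97 zax [-1.9e-03  2.0e-04 -1.0e+00] w 68.4 gf 0.0 F [-0.1 -0.3  0.3] q7 1.17
knob ((613.2809448242188, -21.42894744873047), (58.643680572509766, 16.112573623657227), 19.32122039794922)
blue ((551.8070068359375, 289.87176513671875), (106.83367156982422, 48.811920166015625), 5.404725074768066)
```

```bash
python3 -c "
from plant import workorder; print(workorder.hand_in())"
```

```text
the job is handed in; nothing more can be done
None
```

I laid the blue carrier face up on the stage and slid it home against both rails (contact felt at each). I then turned the lamp knob clockwise to its stop, saw it spring back with the carrier unmoved, and handed the job in at about 37 s, with no verdict returned.

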